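# Open the filter compartment of a bench vacuum pump

## Robot

A 6-joint arm with a two-finger parallel gripper is mounted at the origin on a cart in front of the work surface, level with it; the furniture and walls round the work are solid. World frame = base frame: x ahead of the robot, y to its left, z up, the work surface at z = 0. Lengths are in m, angles in rad, forces in N, time in s.
With the tool pointing down it reaches from about 0.3 to 0.85 m from the base axis. Payload 5.4 kg.
Tool frame: the origin (TCP) lies between the finger pads; the fingertips stand 25 mm ahead of it and the grasp point (between the pads) lies 6 mm ahead of it (env.tips_ahead is the distance from the TCP to the fingertips, in m); x points along the fingers, z is the direction in which the jaws open and shut, and the axes are right-handed (so a half turn about x gives the same grasp; the last joint's range is limited). The gripper opens to 85 mm and grips with 20 to 120 N. Pads are 22 mm wide; open, the fingers measure 114 mm over their backs; the gripper's body (76 mm by 85 mm) begins 54 mm behind the grasp point. The pads swing forward as they close: fully open they stand 13 mm farther back than shut.
Start: joints at [-1.381, 0.158, 1.597, -0, 1.386, -0.21], TCP at [0.224, -0.53, 0.256] pointing down, gripper open.
Joint ranges: [-2.91, 2.91], [-0.94, 2.29], [0.18, 2.7], [-1.29, 4.43], [0.17, 2.64], [-3, 3]. Speed limits (rad/s): [2.57, 2.57, 3.14, 3.14, 3.14, 3.14].

## Interface

Orientations are given as a rotation vector (axis times angle).
In Python, from workcell import env, viewer gives the robot as it stands.
- The arm moves only by the tool servo_tool, never from a script. Its argument "deltas" is a list of rows, each an object with "travel": the shift along the tool's x, y, z in mm, a list of three; "turn": the turn, a rotation vector about the tool's x, y, z in degrees, a list of three; "jaw": the opening, from -1 (shut) to 1 (fully open). A call has 1 to 10 rows; each row shifts and turns the pose as measured when the row begins, along the tool's axes as they then stand; what a row does not reach is not made up. A row lasts 1/8 s, in which the tool goes at most 62.5 mm and 10.7 degrees, less where a joint would pass 70% of its speed; a pose out of reach is approached as far as the arm can. A call is refused whole if a number of a shift passes 62.5 or a number of a turn 10.7, either way. A call with a gripper value outside its range is refused whole. The fingers move at their own pace and stop on an object; "squeeze" is the grip in N (left out, the last holds). Time passes only in rows, so rows that do not move let the fingers close. It gives the time, the measured TCP pose, the force and the opening at its end, in the units of the state.
- env.get_state(): the state, without advancing time (a new reading comes with each control period).
- viewer.capture(name): name is "scene" or "top" or "wrist"; returns a dict with "image" (480x640x3 uint8, blue, green, red), "fov_y" (degrees; the focal length in pixels is half the picture's height over the tangent of half this angle, whatever the lens; pixels are square), "cx", "cy" (the principal point, pixels), "eye" and "orientation" of the camera in the world; the wrist camera has in their place "mount" (4x4, takes a point from camera to tool coordinates, whose origin is the TCP and whose axes are the tool frame's). Camera axes: x right, y up, looking along -z (the intrinsics and any distortion apply to the point x, -y, -z); pixel columns grow to the right and rows downward; lengths in m; the calibration is good to about 2 mm. A picture is of the moment at which its call begins: read the wrist's pose just before it. There is no depth.
- env.sign_off(): hands the job in, once; it reports no verdict.
Trained networks look in the newest picture that a camera, given by its name, has taken for a name from the list of things; names that differ only in an ending like _2 or _b are one class to them, and where a whole thing is asked for, a point or a joint stands for the part that bears it (a point fixed in the world has none). Each returns a list of dicts, best first, with "p" (0 to 1); they miss things now and then, are a little off and sometimes report something else, mostly with a low value. They report only what shows in the picture. A call takes as long as a camera call. They do not tell look-alikes from the thing itself.
- viewer.search_frame(target, camera): "extent" ([left, top, width, height] in pixels, round what is visible of it).
- viewer.landmark_of(target, camera): "centre" ([column, row] in pixels: a listed point, or the origin of a listed thing).
The state is a dict: "t": time; "q": joint angles; "joint_velocities": joint speeds; "effort": joint torques, N m; "tool_pos": TCP position; "eef_rot": TCP orientation; "contact_force": force on the tool from outside, world axes, zero at the start; "torque": the same for the moment, N m; "opening": opening from 0.0 (shut) to 1.0 (fully open).
Only numpy, scipy, OpenCV 4.12 (cv2) and the standard library are available. Lean on these libraries where they do the work, as an engineer would, in place of code of your own. Each camera call takes 0.05 s, during which the arm holds its last target. There are 200 camera calls.

## Task

The intake filter of the small vacuum pump has to be inspected. Switch the pump off by pressing down the raised front half of its rocker switch, then press the snap tab in and, with the tab still down, push the released filter cover straight back off its seat until the whole pleated filter is uncovered, leaving the cover lying flat on the pump's rear deck. Do all this by pressing and pushing only: do not lift or carry the cover, and leave the bottle, the marker pen and the timer where they are.

Things in the scene. Friction and masses are not known exactly. Their poses are not given: they have to be found in the camera images.
- pump: Bench vacuum pump, off-white, fixed, 230 x 150 x 64 mm high. Origin on the bench under the middle of the cover's seat; +x = rear, -x = front (faces the robot within 0.35 rad), +y = left. Spans x -105 to +125 mm. Between two shoulders (tops z 64, |y| 44 to 75) runs a sunken channel, floor z 55, holding front to rear the snap tab, the covered filter and the plain rear deck (to x = +122)
- rocker_front (a point): Top of the front half of the black rocker switch (32 x 20 mm) on the pump's left shoulder, 13.5 mm in front of its pivot (pivot top at pump x -66, y 59.5, z 70.5 mm). On: the front half slopes up 0.4 rad to the front, its end 6 mm above the pivot. Off: it lies level at pivot height, 4 mm above the bezel, and the rear half slopes up. Press near the front end, clear of the rear half
- rocker (a joint): Rocker switch: 0 = on (front half up), 0.4 rad = off (front half fully down). About 3 N at the front end moves it; it stays where it is left
- tab_pad (a point): Top of the ribbed thumb pad of the grey snap tab, in the channel just in front of the cover, at pump x -52, y 0. Pad 26 wide (y), x -63.5 to -44.5 mm; its rear end, the highest part, is 7.5 mm above the channel floor at rest, 2 mm fully pressed. The tab hinges at its root in a 62 mm high block at the pump's front edge (hinge line x -85, z 56.5)
- snap_tab (a joint): Snap tab, sprung: 0 = at rest, cover locked by the tab's barb in a window of the cover; 0.15 rad = fully in; the cover is released from 0.09 rad. About 2 N on the pad starts it, 4 to 7 N bring it fully in. It springs up when let go, so it must be down as the cover starts to move; after 3 mm of travel it may be let go. The freed barb stands 4.5 mm above the channel floor
- filter_cover: Sliding filter cover, loose grey plate 80 (x) x 85.5 (y) x 5 mm with louvres, 70 g. Origin mid-underside; when seated at pump x 0, y 0, z 55 mm, axes as the pump's (play 1.5 mm). Lips on the shoulders (pump x -37 to +9) hold it down on its seat. It slides to +x in the channel (1.25 mm clearance a side) with under 1 N of friction and would tip off the rear end after 120 mm
- push_face (a point): Middle of the front face of the cover's upright push ridge (52 wide, 5.5 thick, top 18 mm above the channel floor); this point is 10 mm above the floor and at cover x -40 mm, 4.5 mm behind the end of the tab's pad. Push here to the rear
- filter_rear (a point): Middle of the rear edge of the filter opening, at channel floor height, pump x +26 mm. The opening is 44 (x) x 62 mm (y) and holds a pleated paper filter 5 mm deeper. It is wholly uncovered when the cover's front face is behind this point, after 66 mm of travel
- bottle_100: Small lab bottle with a blue screw cap, 56 mm across, 103 mm high, standing to the left of the pump; origin at the centre of its underside. Leave alone
- marker_1: Marker pen with a red cap, 135 mm long, 17 mm thick, lying to the right of the pump along it; origin at the centre of its underside. Leave alone
- timer: Bench timer 62 x 68 x 19 mm lying to the right of the pump's rear; origin at the centre of its underside. Leave alone
Things that resemble listed ones, but are neither listed nor needed, are in the scene too. Leave any red look-alike of the filter_cover alone.

How it is judged:
On the way, in this order (a step that is already met when the one before it is completed fails the run):
1. the pump is switched off at its rocker while the cover is still locked on its seat (value of joint rocker above 0.3 rad and x of filter_cover in the frame of pump below 0.004 m), for 0.1 s.
2. the snap tab is pressed in with the cover still on its seat (value of joint snap_tab above 0.085 rad and x of filter_cover in the frame of pump below 0.006 m), for 0.02 s.
3. the cover is pushed back until the filter is uncovered (x of filter_cover in the frame of pump above 0.066 m), for 0.1 s.
At the end, for the whole second after the job is handed in: The rocker is off (at least 0.3 of 0.4 rad), the snap tab has sprung back, and the cover lies flat and at rest in the channel on the rear deck, 66 to 120 mm behind its seated place, so that the whole filter opening is uncovered (value of joint rocker above 0.3 rad and value of joint snap_tab below 0.05 rad and x of filter_cover in the frame of pump between 0.066 and 0.12 m and y of filter_cover in the frame of pump between -0.008 and 0.008 m and z of filter_cover in the frame of pump between 0.052 and 0.058 m and angle between filter_cover's own z axis and vertical below 0.06 rad and linear speed of filter_cover below 0.01 m/s); the robot touches nothing.
It fails at once if the cover is moved off its seat while the pump is still switched on (value of joint rocker below 0.3 rad and x of filter_cover in the frame of pump above 0.01 m).
It fails at once if the cover is lifted or tipped (z of filter_cover in the frame of pump above 0.067 m or angle between filter_cover's own z axis and vertical above 0.25 rad).
It fails at once if the bottle, marker pen or timer is moved (distance of any of bottle_100, marker_1, timer from where it was at the start of the episode above 0.02 m).
It also fails if it takes over 38 s, if anything falls off the work surface, if the arm or the gripper's body presses on something with over 40 N, if the wrist force passes 120 N, or if a joint passes its speed limit or range.

## Working session

There is one attempt and no reset: what is moved stays moved. The work goes in short steps, Python scripts to look and compute and a tool call to move; the robot and the scene stay as the last step left them, time stands still between calls to the robot, and variables do not carry over. Pictures are saved under pics/ and viewed, about 8 in all and at most 12, crops included, and the job is handed in when it is done.

Besides the shell and the picture viewer there is one more tool, called after "Emit:" as a command line: name --argument value ..., lists and objects as JSON in quotes. servo_tool: Moves the arm, as the interface text tells. Its arguments: {"type":"object","properties":{"deltas":{"type":"array"},"squeeze":{"type":"number"}},"required":["deltas"]}

```bash
mkdir -p pics; ls
cat > h.py <<'E'
import numpy as np, cv2
from scipy.spatial.transform import Rotation as R
from workcell import env, viewer
def cap(n):
    s=env.get_state(); c=viewer.capture(n)
    if 'mount' in c:
        T=np.eye(4);T[:3,:3]=R.from_rotvec(s['eef_rot']).as_matrix();T[:3,3]=s['tool_pos']
        c['T']=T@np.array(c['mount'])
    else:
        T=np.eye(4);o=np.array(c['orientation'])
        T[:3,:3]=o if o.shape==(3,3) else (R.from_rotvec(o) if o.size==3 else R.from_quat(o)).as_matrix()
        T[:3,3]=c['eye'];c['T']=T
    c['f']=240/np.tan(np.radians(c['fov_y'])/2)
    return c
def ray(c,p):
    d=np.array([(p[0]-c['cx'])/c['f'],-(p[1]-c['cy'])/c['f'],-1])
    return c['T'][:3,3],c['T'][:3,:3]@d
def at_z(c,p,z):
    o,d=ray(c,p);return o+d*(z-o[2])/d[2]
def proj(c,P):
    q=np.linalg.inv(c['T'])@np.append(P,1);return np.array([c['cx']+c['f']*q[0]/-q[2],c['cy']-c['f']*q[1]/-q[2]])
E
python3 - <<'E'
from h import *
print(env.get_state())
Z=dict(pump=0,rocker_front=.0755,tab_pad=.061,filter_cover=.055,push_face=.065,filter_rear=.055,bottle_100=0,marker_1=0,timer=0)
for n in ['scene','top']:
    c=cap(n);cv2.imwrite(f'pics/{n}0.png',c['image']);print(n,{k:v for k,v in c.items() if k not in('image','T')})
    for t,z in Z.items():
        print(t,[(np.round(r['centre']),round(r['p'],2),np.round(at_z(c,r['centre'],z),3)) for r in viewer.landmark_of(t,n)[:3]])
E
```

```text
pics
{'t': 0.0, 'q': array([-1.38109626e+00,  1.59022272e-01,  1.59831777e+00,  4.37756824e-07,
        1.38620883e+00, -2.10091022e-01]), 'joint_velocities': array([-1.96222854e-03, -1.87992260e-04, -7.68266618e-05,  1.75888196e-03,
        1.67224155e-03,  1.69188569e-03]), 'effort': array([ 4.32714387e-04, -3.96003306e+01, -3.31427085e+01, -2.42972246e-04,
        8.45544302e-03, -3.20896027e-05]), 'tool_pos': array([ 0.2236766 , -0.52907088,  0.25528908]), 'eef_rot': array([ 0.91119761,  1.37361912, -0.90889609]), 'contact_force': array([-0.14513891,  0.04568283,  0.13490562]), 'torque': array([ 0.03877007, -0.01102104, -0.01053056]), 'opening': 1.0023244704260885}
scene {'fov_y': 47.58416665366792, 'cx': 320.1637348757912, 'cy': 240.95596407524624, 'eye': array([0.09139692, 0.52398825, 0.74826933]), 'orientation': array([ 0.37889313, -0.89172232, -2.24902646]), 'f': np.float64(544.3565391383987)}
pump [(array([329., 262.]), 0.59, array([0.544, 0.04 , 0.   ]))]
rocker_front [(array([323., 279.]), 0.6, array([0.481, 0.124, 0.076]))]
tab_pad [(array([341., 259.]), 0.79, array([0.49
[... 1150 characters left out ...]
([242., 329.]), 0.94, array([0.389, 0.209, 0.055])), (array([198., 220.]), 0.94, array([0.582, 0.306, 0.055])), (array([339., 248.]), 0.62, array([0.541, 0.045, 0.055]))]
push_face [(array([211., 229.]), 0.96, array([0.564, 0.278, 0.065])), (array([247., 308.]), 0.8, array([0.425, 0.202, 0.065])), (array([329., 264.]), 0.78, array([0.509, 0.061, 0.065]))]
filter_rear [(array([341., 233.]), 0.96, array([0.569, 0.042, 0.055]))]
bottle_100 [(array([266., 235.]), 0.88, array([0.571, 0.187, 0.   ])), (array([344., 234.]), 0.68, array([0.58 , 0.036, 0.   ]))]
marker_1 [(array([406., 276.]), 0.98, array([ 0.502, -0.085,  0.   ]))]
timer [(array([421., 218.]), 0.59, array([ 0.618, -0.114,  0.   ]))]
```

View pics/scene0.png

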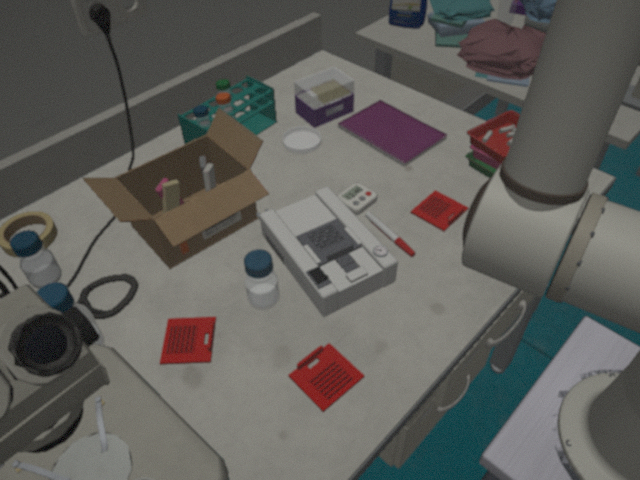

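View pics/top0.png

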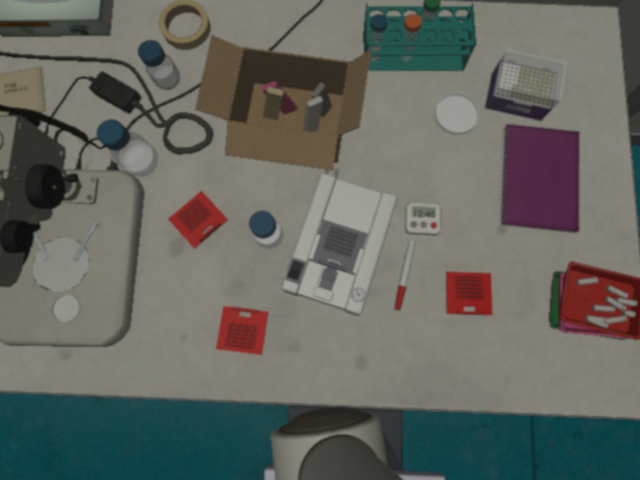

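The scene shows the pump in the middle (scene ~330,245; top ~340,245). The rocker is at top (294,272) and the grey tab and cover run along the channel. The bottle stands left at (265,230) and the timer and pen are on the right. The three red plates are the look-alikes. Next I fit the pump pose.

```bash
cat >> h.py <<'E'
PT=dict(rocker_front=(-.0784,.0595,.0758),tab_pad=(-.052,0,.0612),filter_cover=(0,0,.055),push_face=(-.040,0,.065),filter_rear=(.026,0,.055))
from scipy.optimize import least_squares
def W(p,P):
    c,s=np.cos(p[2]),np.sin(p[2]);return np.array([p[0]+c*P[0]-s*P[1],p[1]+s*P[0]+c*P[1],P[2]])
def fit(cams,p0,gate=15,names=PT):
    obs=[]
    for n,c in cams:
        for t in names:
            P=PT[t];e=proj(c,W(p0,P));best=None
            for r in viewer.landmark_of(t,n):
                d=np.linalg.norm(np.array(r['centre'])-e)
                if d<gate and (best is None or d<best[0]):best=(d,r['centre'])
            if best:obs.append((n,t,c,P,np.array(best[1])))
    f=lambda p:np.concatenate([(proj(c,W(p,P))-o)/c['f']*500 for _,_,c,P,o in obs])
    s=least_squares(f,p0,loss='soft_l1',f_scale=2)
    for (n,t,*_),e in zip(obs,f(s.x).reshape(-1,2)):print(n,t,e.round(1))
    print('pump',s.x.round(4));return s.x
def plan(p,P,yaw=None,tips=True):
    """deltas (mm, deg) so the fingertips stand at pump point P, tool down, tool z along +-pump y"""
    s=env.get_state();M=R.from_rotvec(s['eef_rot']).as_matrix()
    t=W(p,P)+(np.array([0,0,env.tips_ahead]) if tips else 0)
    x=np.array([0,0,-1.]);out=[]
    for sg in(1,-1):
        z=sg*np.array([-np.sin(p[2]),np.cos(p[2]),0]);G=np.stack([x,np.cross(z,x),z],1)
        out.append(R.from_matrix(M.T@G).as_rotvec(True))
    out.sort(key=np.linalg.norm)
    d=t-s['tool_pos']
    print('travel',(M.T@d*1000).round(1),'turn',out[0].round(1),'alt',out[1].round(0),'world d',(d*1000).round(1),'q',s['q'].round(2))
    c,sn=np.cos(p[2]),np.sin(p[2]);a=s['tool_pos']-[p[0],p[1],env.tips_ahead]
    print('tip in pump mm',(np.array([c*a[0]+sn*a[1],-sn*a[0]+c*a[1],a[2]])*1000).round(1),'F',s['contact_force'].round(1),'t',round(s['t'],2),'tool axes',M.round(2).tolist())
E
python3 - <<'E'
from h import *
cs=[(n,cap(n)) for n in('scene','top')]
p=fit(cs,[.545,.045,-.26]);plan(p,(-.09,.02,.20))
m=viewer.capture('wrist');print(np.round(m['mount'],3).tolist(),m['fov_y'])
E
```

```text
scene rocker_front [0.8 0.5]
scene tab_pad [-1.   1.1]
scene filter_cover [-0.3  3.3]
scene push_face [ 0.1 -1.4]
scene filter_rear [-1.5  0.8]
top tab_pad [ 0.6 -0.5]
top filter_cover [ 1.5 -1.3]
top push_face [-1.1 -0.3]
top filter_rear [2.3 4.4]
pump [ 0.5438  0.0475 -0.2397]
travel [  31.3  459.2 -476.9] turn [36.6  0.   0. ] alt [-143.   -0.    0.] world d [237.4 618.  -31.3] q [-1.38  0.16  1.6  -0.    1.39 -0.21]
tip in pump mm [-173.9 -636.7  231.3] F [0.7 0.  0.1] t 1.6 tool axes [[-0.0, 0.92, 0.39], [-0.0, 0.39, -0.92], [-1.0, -0.0, 0.0]]
[[0.0, 0.311, -0.95, -0.117], [-0.0, 0.95, 0.311, 0.078], [1.0, 0.0, 0.001, -0.001], [0.0, 0.0, 0.0, 1.0]] 66.98555703731853
```

Emit:
servo_tool --deltas '[{"travel": [2, 42, -43], "turn": [0, 0, 0], "jaw": -1}, {"travel": [2, 42, -43], "turn": [0, 0, 0], "jaw": -1}, {"travel": [2, 42, -43], "turn": [0, 0, 0], "jaw": -1}, {"travel": [2, 42, -43], "turn": [0, 0, 0], "jaw": -1}, {"travel": [2, 42, -43], "turn": [0, 0, 0], "jaw": -1}, {"travel": [2, 42, -43], "turn": [0, 0, 0], "jaw": -1}, {"travel": [2, 42, -43], "turn": [0, 0, 0], "jaw": -1}, {"travel": [2, 42, -43], "turn": [0, 0, 0], "jaw": -1}, {"travel": [2, 42, -43], "turn": [0, 0, 0], "jaw": -1}, {"travel": [2, 42, -43], "turn": [0, 0, 0], "jaw": -1}]'

```text
t: 2.9
tool_pos: [0.4502, 0.0422, 0.2372]
eef_rot: [0.916, 1.358, -0.915]
contact_force: [0.5, -1.2, 0.1]
opening: -0.003
```

Emit:
servo_tool --deltas '[{"travel": [0, 0, 0], "turn": [-10.5, 0, 0], "jaw": -1}, {"travel": [0, 0, 0], "turn": [-10.5, 0, 0], "jaw": -1}, {"travel": [0, 0, 0], "turn": [-10.5, 0, 0], "jaw": -1}, {"travel": [0, 0, 0], "turn": [-10.5, 0, 0], "jaw": -1}, {"travel": [0, 0, 0], "turn": [-10.5, 0, 0], "jaw": -1}, {"travel": [0, 0, 0], "turn": [-10.5, 0, 0], "jaw": -1}, {"travel": [0, 0, 0], "turn": [-10.5, 0, 0], "jaw": -1}, {"travel": [0, 0, 0], "turn": [-10.5, 0, 0], "jaw": -1}, {"travel": [0, 0, 0], "turn": [-10.5, 0, 0], "jaw": -1}, {"travel": [0, 0, 0], "turn": [-10.5, 0, 0], "jaw": -1}]'

```text
t: 4.15
tool_pos: [0.4508, 0.0481, 0.2378]
eef_rot: [-0.551, 1.493, 0.538]
contact_force: [0.0, 0.1, -0.5]
opening: 0.004
```

Run:
```python
from h import *
plan([.5438,.0475,-.2397],(-.09,.02,.20))
```

```text
travel [12.7 24.4 33.6] turn [-36.4   0.1   0.7] alt [144.   1.  -0.] world d [ 10.3  40.2 -12.8] q [-0.16 -0.16  1.95 -0.    1.34 -0.86]
tip in pump mm [-90.5 -21.5 212.8] F [ 0.   0.1 -0.5] t 4.15 tool axes [[0.01, -0.64, 0.77], [-0.0, 0.77, 0.64], [-1.0, -0.01, 0.01]]
```

Emit:
servo_tool --deltas '[{"travel": [0, 0, 0], "turn": [-10.4, 0, 0], "jaw": -1}, {"travel": [0, 0, 0], "turn": [-10.4, 0, 0], "jaw": -1}, {"travel": [0, 0, 0], "turn": [-10.4, 0, 0], "jaw": -1}, {"travel": [0, 0, 0], "turn": [-5.2, 0, 0.7], "jaw": -1}, {"travel": [0, 0, 20], "turn": [0, 0, 0], "jaw": -1}]'

```text
t: 4.78
tool_pos: [0.4553, 0.0672, 0.2384]
eef_rot: [-1.048, 1.306, 1.046]
contact_force: [-0.5, -0.2, 0.6]
opening: -0.001
```

Run:
```python
from h import *
c=cap('wrist');cv2.imwrite('pics/w1.png',c['image'])
p0=[.5438,.0475,-.2397]
try: p=fit([('wrist',c)],p0,gate=40)
except Exception as e: print(e)
for t,P in PT.items(): print(t,proj(c,W(p0,P)).round(),proj(c,W(p,P)).round())
plan(p,(-.083,.0595,.10))
```

```text
wrist rocker_front [-1.2  0.2]
wrist tab_pad [ 4.2 -0.6]
wrist push_face [-0.7  0.3]
pump [ 0.5413  0.0457 -0.2652]
rocker_front [395. 248.] [395. 248.]
tab_pad [321. 270.] [320. 268.]
filter_cover [320. 319.] [317. 317.]
push_face [321. 284.] [319. 282.]
filter_rear [319. 343.] [316. 341.]
travel [113.1  -8.8  61.1] turn [ 2.8 -0.1  0. ] alt [-177.   -0.   -0.] world d [  21.8   57.6 -113.2] q [-0.12 -0.13  1.93 -0.    1.35 -1.47]
tip in pump mm [-88.9  -1.8 213.2] F [-0.1  0.1 -0.2] t 5.08 tool axes [[-0.0, -0.98, 0.22], [-0.0, 0.22, 0.98], [-1.0, 0.0, -0.0]]
```

View pics/w1.png

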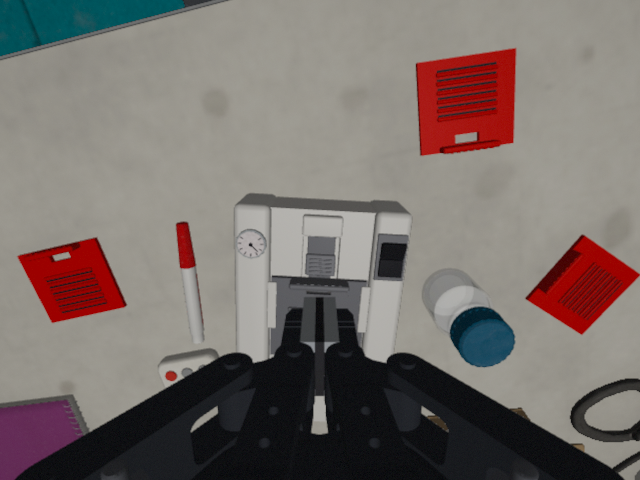

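The wrist view shows the rocker at (392,255), the tab pad at (321,262) and the ridge at (320,282). The closed fingertips are at (320,300). I'll hover over the rocker and look from close by.

Emit:
servo_tool --deltas '[{"travel": [0, 0, 30], "turn": [2.3, 0, 0], "jaw": -1}, {"travel": [35, -5, 31], "turn": [0, 0, 0], "jaw": -1}, {"travel": [50, -3, 0], "turn": [0, 0, 0], "jaw": -1}, {"travel": [22, 0, 0], "turn": [0, 0, 0], "jaw": -1}, {"travel": [0, 0, 0], "turn": [0, 0, 0], "jaw": -1}]'

```text
t: 5.7
tool_pos: [0.4794, 0.1233, 0.13]
eef_rot: [-1.018, 1.32, 1.01]
contact_force: [0.6, 0.8, -0.8]
opening: -0.003
```

Run:
```python
from h import *
c=cap('wrist');cv2.imwrite('pics/w2.png',c['image'])
p0=[.5420,.0457,-.26]
p=fit([('wrist',c)],p0,gate=40)
print(proj(c,c['T'][:3,3]*0+env.get_state()['tool_pos']-[0,0,env.tips_ahead]))
plan(p,(-.083,.0595,.078))
im=c['image'].copy()
for t,P in list(PT.items())+[('a',(-.0395,.044,.064)),('b',(-.105,.044,.064)),('c',(-.105,-.044,.064)),('d',(-.105,.075,.064)),('e',(-.037,.075,.064)),('g',(-.0635,.013,.0605)),('h',(-.0635,-.013,.0605)),('i',(-.0445,.013,.0625)),('j',(-.0445,-.013,.0625)),('k',(-.04,.026,.073)),('l',(-.04,-.026,.073))]:
    q=proj(c,W(p0,P)); cv2.drawMarker(im,tuple(int(v) for v in q.round()),(0,255,0),0,7,1)
cv2.imwrite('pics/w2m.png',im)
```

```text
wrist rocker_front [-4.3  1.1]
wrist tab_pad [ 6.  -0.6]
wrist push_face [ 0.1 -0.8]
pump [ 0.5423  0.0461 -0.2397]
[322.58614705 327.3919547 ]
travel [30.   6.  -1.6] turn [-1.3  0.   0.6] alt [179.   1.  -0.] world d [ -5.9  -0.1 -30.1] q [ 0.01  0.09  1.93 -0.    1.11 -1.3 ]
tip in pump mm [-77.3  61.  108.1] F [-0.2 -0.2 -0.9] t 6.0 tool axes [[0.01, -0.97, 0.26], [-0.0, 0.26, 0.97], [-1.0, -0.01, 0.0]]
```

View pics/w2m.png

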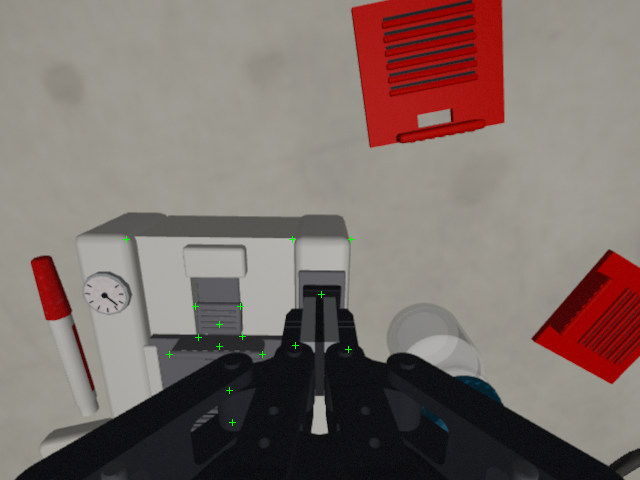

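The projected pump model agrees with the picture: pad corners at (196–242, 305–337), rocker front at (321,294), yaw about -0.26. I'll press the rocker now.

Emit:
servo_tool --deltas '[{"travel": [12, 3.5, 0.5], "turn": [0, 0, 0.6], "jaw": -1}, {"travel": [12, 0, 0], "turn": [0, 0, 0], "jaw": -1}, {"travel": [3, 0, 0], "turn": [0, 0, 0], "jaw": -1}, {"travel": [3, 0, 0], "turn": [0, 0, 0], "jaw": -1}]'

```text
t: 6.5
tool_pos: [0.4789, 0.125, 0.1019]
eef_rot: [-1.015, 1.32, 1.013]
contact_force: [-0.9, 0.2, 0.2]
opening: 0.003
```

Run:
```python
from h import *
plan([.5420,.0457,-.26],(-.084,.0595,.070))
```

```text
travel [ 6.9  2.7 -1. ] turn [-0.1  0.   0.1] alt [180.   0.  -0.] world d [-2.8 -0.2 -6.9] q [ 0.01  0.14  1.95  0.    1.05 -1.3 ]
tip in pump mm [-81.4  60.5  76.9] F [-0.9  0.2  0.2] t 6.5 tool axes [[0.0, -0.97, 0.26], [0.0, 0.26, 0.97], [-1.0, -0.0, 0.0]]
```

Emit:
servo_tool --deltas '[{"travel": [0, 3, -0.5], "turn": [0, 0, 0], "jaw": -1}, {"travel": [3, 0, 0], "turn": [0, 0, 0], "jaw": -1}, {"travel": [3, 0, 0], "turn": [0, 0, 0], "jaw": -1}, {"travel": [2, 0, 0], "turn": [0, 0, 0], "jaw": -1}]'

```text
t: 7.0
tool_pos: [0.4758, 0.1255, 0.0951]
eef_rot: [-1.015, 1.321, 1.014]
contact_force: [-8.1, 0.5, 19.2]
opening: 0.002
```

Emit:
servo_tool --deltas '[{"travel": [-20, 0, 0], "turn": [0, 0, 0], "jaw": -1}, {"travel": [-20, 0, 0], "turn": [0, 0, 0], "jaw": -1}, {"travel": [-10, 5, -25], "turn": [0, 0, 0], "jaw": -1}]'

```text
t: 7.38
tool_pos: [0.4647, 0.1029, 0.1456]
eef_rot: [-1.016, 1.32, 1.015]
contact_force: [0.4, -0.6, 1.0]
opening: -0.002
```

Run:
```python
from h import *
c=cap('wrist');p0=[.5420,.0457,-.26]
im=c['image'].copy()
for P in [(-.052,0,.0612),(-.0635,.013,.0605),(-.0635,-.013,.0605),(-.04,.026,.073),(-.04,-.026,.073),(-.105,.075,.064),(-.105,-.075,.064)]:
    q=proj(c,W(p0,P)); cv2.drawMarker(im,tuple(int(v) for v in q.round()),(0,255,0),0,5,1)
cv2.imwrite('pics/w3.png',cv2.resize(im[180:400,120:440],(800,550),interpolation=cv2.INTER_CUBIC))
p=fit([('wrist',c)],p0,gate=40)
plan(p0,(-.052,0,.08))
```

```text
wrist rocker_front [-4.6  1.1]
wrist tab_pad [4.  0.4]
wrist push_face [ 0.2 -3. ]
pump [ 0.539   0.0475 -0.2352]
travel [ 38.8 -38.7 -35. ] turn [-0.1 -0.  -0.1] alt [180.  -0.   0.] world d [ 28.2 -43.9 -38.8] q [-0.04  0.02  1.98  0.    1.14 -1.35]
tip in pump mm [-90.6  35.1 118.8] F [-0.9 -0.2 -0.5] t 7.67 tool axes [[-0.0, -0.97, 0.26], [0.0, 0.26, 0.97], [-1.0, 0.0, -0.0]]
```

View pics/w3.png

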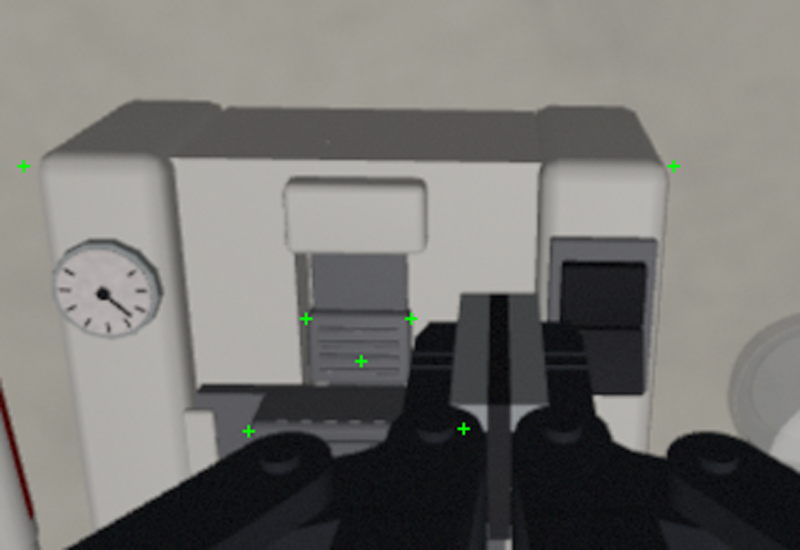

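The rocker's front half is now down; the press bottomed at z 70.1 with 19 N. The pad and ridge sit about 1.5 mm further forward than my model. I move in front of the ridge, over the pad.

Emit:
servo_tool --deltas '[{"travel": [0, -16, -18], "turn": [0, 0, 0], "jaw": -1}, {"travel": [0, -18, -18], "turn": [0, 0, 0], "jaw": -1}, {"travel": [20, 0, 0], "turn": [0, 0, 0], "jaw": -1}, {"travel": [19, 0, 0], "turn": [0, 0, 0], "jaw": -1}, {"travel": [0, 0, 0], "turn": [0, 0, 0], "jaw": -1}]'

```text
t: 8.3
tool_pos: [0.4877, 0.0606, 0.101]
eef_rot: [-1.013, 1.324, 1.021]
contact_force: [-0.8, -0.6, 0.3]
opening: -0.005
```

Run:
```python
from h import *
c=cap('wrist');cv2.imwrite('pics/w4.png',cv2.resize(c['image'][180:400,160:480],(800,550),interpolation=cv2.INTER_CUBIC))
plan([.5420,.0457,-.26],(-.057,0,.0575))
```

```text
travel [19.4  1.2 -0.6] turn [ 0.1  0.  -0.2] alt [-180.    0.    0.] world d [ -1.4  -0.2 -19.4] q [-0.12  0.13  1.96  0.    1.06 -1.44]
tip in pump mm [-55.7   0.6  76.9] F [ 0.4 -0.   0.2] t 8.35 tool axes [[-0.0, -0.97, 0.26], [0.0, 0.26, 0.97], [-1.0, 0.0, 0.0]]
```

View pics/w4.png

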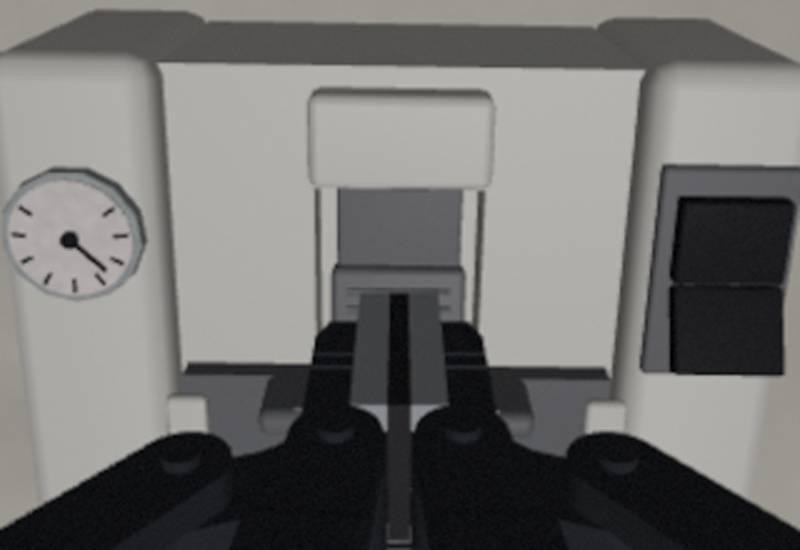

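The view shows the tip centred in y on the pad at (400,300) in the crop. The ridge ends show on both sides at (285,400) and (515,400). Now I press.

Emit:
servo_tool --deltas '[{"travel": [8, 1.5, -0.5], "turn": [0, 0, 0], "jaw": -1}, {"travel": [4, 0, 0], "turn": [0, 0, 0], "jaw": -1}, {"travel": [2, 0, 0], "turn": [0, 0, 0], "jaw": -1}, {"travel": [0, 0, 0], "turn": [0, 0, 0], "jaw": -1}]'

```text
t: 8.85
tool_pos: [0.4878, 0.061, 0.0886]
eef_rot: [-1.016, 1.32, 1.018]
contact_force: [-0.1, -0.1, -0.1]
opening: 0.004
```

Run:
```python
from h import *
plan([.5420,.0457,-.26],(-.057,0,.0575))
```

```text
travel [ 6.1  0.7 -0.8] turn [ 0.1  0.1 -0. ] alt [-180.    0.    0.] world d [-0.9 -0.6 -6.1] q [-0.12  0.15  1.97  0.    1.03 -1.44]
tip in pump mm [-56.3   0.8  63.6] F [-0.1 -0.1 -0.1] t 8.85 tool axes [[-0.0, -0.97, 0.25], [0.0, 0.25, 0.97], [-1.0, 0.0, 0.0]]
```

Emit:
servo_tool --deltas '[{"travel": [3, 0.5, 0], "turn": [0, 0, 0], "jaw": -1}, {"travel": [3, 0, -0.5], "turn": [0, 0, 0], "jaw": -1}, {"travel": [1, 0, 0], "turn": [0, 0, 0], "jaw": -1}]'

```text
t: 9.22
tool_pos: [0.4886, 0.0608, 0.083]
eef_rot: [-1.017, 1.317, 1.017]
contact_force: [-1.8, 0.4, 5.4]
opening: -0.002
```

Run:
```python
from h import *
plan([.5420,.0457,-.26],(-.057,0,.0575))
```

```text
travel [ 0.5  1.5 -0.9] turn [0.1 0.1 0.1] alt [-180.   -0.    0.] world d [-1.7 -0.4 -0.5] q [-0.12  0.16  1.97  0.    1.01 -1.44]
tip in pump mm [-55.5   0.9  58. ] F [-1.8  0.4  5.4] t 9.22 tool axes [[0.0, -0.97, 0.26], [0.0, 0.26, 0.97], [-1.0, -0.0, 0.0]]
```

5.4 N at tip height 58 mm, so the tab is almost fully in. I press slightly more and start the push with the tab down.

Emit:
servo_tool --deltas '[{"travel": [1.5, 0, 0], "turn": [0, 0, 0], "jaw": -1}, {"travel": [1, -3, 0], "turn": [0, 0, 0], "jaw": -1}, {"travel": [1, -4, 0], "turn": [0, 0, 0], "jaw": -1}]'

```text
t: 9.6
tool_pos: [0.4919, 0.0601, 0.0817]
eef_rot: [-1.012, 1.325, 1.026]
contact_force: [-12.8, 2.5, 20.3]
opening: -0.001
```

Run:
```python
from h import *
plan([.5420,.0457,-.26],(-.044,0,.0575))
```

```text
travel [-0.9 -8.1 -1.1] turn [ 0.2  0.  -0.6] alt [-180.    1.    0.] world d [ 7.6 -3.1  0.8] q [-0.12  0.18  1.95  0.    1.02 -1.44]
tip in pump mm [-52.1   1.   56.7] F [-12.8   2.5  20.3] t 9.6 tool axes [[-0.01, -0.97, 0.25], [0.0, 0.25, 0.97], [-1.0, 0.01, 0.0]]
```

Emit:
servo_tool --deltas '[{"travel": [0.3, -5, 0], "turn": [0, 0, 0.5], "jaw": -1}, {"travel": [0.5, -5, 0], "turn": [0, 0, 0], "jaw": -1}]'

```text
t: 9.85
tool_pos: [0.4991, 0.0584, 0.0818]
eef_rot: [-1.003, 1.336, 1.039]
contact_force: [-7.2, 1.1, 11.6]
opening: 0.003
```

Run:
```python
from h import *
plan([.5420,.0457,-.26],(-.044,0,.0575))
```

```text
travel [-0.7 -0.7 -1.2] turn [ 0.2  0.  -1.5] alt [-180.    2.    0.] world d [ 0.4 -1.4  0.7] q [-0.13  0.21  1.92  0.    1.04 -1.44]
tip in pump mm [-44.7   1.2  56.8] F [-7.2  1.1 11.6] t 9.85 tool axes [[-0.03, -0.97, 0.25], [0.01, 0.25, 0.97], [-1.0, 0.03, 0.0]]
```

Emit:
servo_tool --deltas '[{"travel": [0.3, -5, -0.5], "turn": [0, 0, -1], "jaw": -1}, {"travel": [0, -5, -0.5], "turn": [0, 0, -1], "jaw": -1}, {"travel": [-3, -3, 0], "turn": [0, 0, -0.5], "jaw": -1}, {"travel": [-3.5, -3, 0], "turn": [0, 0, 0], "jaw": -1}, {"travel": [0, 0, 0], "turn": [0, 0, 0], "jaw": -1}]'

```text
t: 10.48
tool_pos: [0.5116, 0.0543, 0.0881]
eef_rot: [-1.024, 1.315, 1.013]
contact_force: [0.5, 0.2, -0.3]
opening: -0.001
```

Run:
```python
from h import *
plan([.5420,.0457,-.26],(.034,0,.063))
c=cap('wrist');cv2.imwrite('pics/w5.png',cv2.resize(c['image'][130:380,160:480],(768,600),interpolation=cv2.INTER_CUBIC))
```

```text
travel [  0.6 -65.6  -0.7] turn [ 0.3 -0.   0.5] alt [-180.   -1.   -0.] world d [ 63.3 -17.3  -0.1] q [-0.13  0.2   1.91 -0.    1.02 -1.44]
tip in pump mm [-31.6   0.5  63.1] F [ 0.5  0.2 -0.3] t 10.47 tool axes [[0.01, -0.97, 0.25], [-0.0, 0.25, 0.97], [-1.0, -0.01, -0.0]]
```

View pics/w5.png

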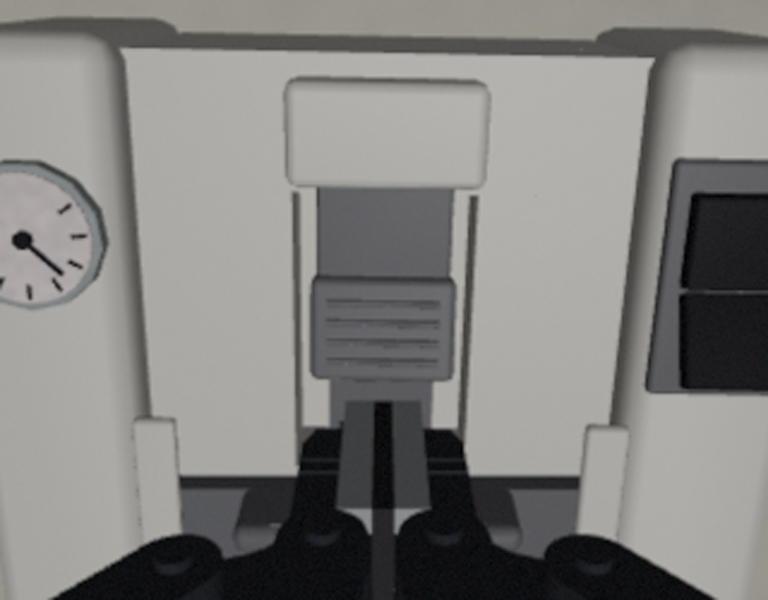

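The cover is released and has moved: its front edge is at crop row ~480, well behind the pad at row 378, and the tip is clear of the tab. I continue the push at 8 mm above the floor.

Emit:
servo_tool --deltas '[{"travel": [0, -7, 0], "turn": [0, 0, 0.3], "jaw": -1}, {"travel": [0, -8, -0.2], "turn": [0, 0, 0], "jaw": -1}, {"travel": [0, -8, -0.2], "turn": [0, 0, 0], "jaw": -1}, {"travel": [0, -8, 0], "turn": [0, 0, 0], "jaw": -1}, {"travel": [0, -8, 0], "turn": [0, 0, 0], "jaw": -1}, {"travel": [0, -8, 0], "turn": [0, 0, 0], "jaw": -1}]'

```text
t: 11.28
tool_pos: [0.5593, 0.0411, 0.0871]
eef_rot: [-1.02, 1.32, 1.018]
contact_force: [-1.0, 0.2, 0.8]
opening: -0.002
```

Run:
```python
from h import *
plan([.5420,.0457,-.26],(.034,0,.063))
```

```text
travel [ -0.9 -16.1  -0.1] turn [ 0.2 -0.   0. ] alt [-180.   -0.   -0.] world d [15.5 -4.2  0.9] q [-0.14  0.32  1.77 -0.    1.06 -1.46]
tip in pump mm [17.9  0.  62.1] F [-1.   0.2  0.8] t 11.28 tool axes [[0.0, -0.97, 0.25], [-0.0, 0.25, 0.97], [-1.0, -0.0, -0.0]]
```

Emit:
servo_tool --deltas '[{"travel": [-1, -8, 0], "turn": [0, 0, 0], "jaw": -1}, {"travel": [0, -8, 0], "turn": [0, 0, 0], "jaw": -1}, {"travel": [0, -5, 0], "turn": [0, 0, 0], "jaw": -1}, {"travel": [0, 0, 0], "turn": [0, 0, 0], "jaw": -1}, {"travel": [0, 10, 0], "turn": [0, 0, 0], "jaw": -1}, {"travel": [-20, 10, 0], "turn": [0, 0, 0], "jaw": -1}, {"travel": [-60, 0, 0], "turn": [0, 0, 0], "jaw": -1}, {"travel": [-60, 30, 0], "turn": [0, 0, 0], "jaw": -1}, {"travel": [-20, 58, 0], "turn": [0, 0, 0], "jaw": -1}, {"travel": [0, 20, 0], "turn": [0, 0, 0], "jaw": -1}]'

```text
t: 12.52
tool_pos: [0.4527, 0.069, 0.2487]
eef_rot: [-1.018, 1.322, 1.02]
contact_force: [0.8, 1.0, -0.0]
opening: -0.001
```

Run:
```python
from h import *
p0=[.5420,.0457,-.26];plan(p0,(.034,0,.063))
for n in('top','scene'):
    c=cap(n);cv2.imwrite(f'pics/{n}9.png',c['image'])
    for t,z in(('push_face',.065),('filter_cover',.055),('filter_rear',.055),('bottle_100',0),('marker_1',0),('timer',0)):
        for r in viewer.landmark_of(t,n)[:4]:
            a=at_z(c,r['centre'],z)-[p0[0],p0[1],0];cs,sn=np.cos(p0[2]),np.sin(p0[2])
            print(n,t,round(r['p'],2),'pump',np.round([cs*a[0]+sn*a[1],-sn*a[0]+cs*a[1]],3),'world',np.round(a[:2]+p0[:2],3))
c=cv2.imread('pics/top9.png')[130:350,200:480];s=cv2.imread('pics/scene9.png')[150:350,220:440]
cv2.imwrite('pics/end.png',np.vstack([cv2.resize(c,(380,299)),cv2.resize(s,(380,300))]))
```

```text
travel [ 160.3 -126.7   -0. ] turn [ 0.2 -0.  -0.1] alt [-180.    0.   -0.] world d [ 122.1  -32.1 -160.7] q [-0.11 -0.15  1.92 -0.    1.37 -1.43]
tip in pump mm [-92.3  -0.4 223.7] F [ 0.8  1.  -0. ] t 12.53 tool axes [[-0.0, -0.97, 0.25], [0.0, 0.25, 0.97], [-1.0, 0.0, -0.0]]
top push_face 0.57 pump [-0.045  0.234] world [0.559 0.283]
top push_face 0.56 pump [-0.047 -0.254] world [ 0.432 -0.187]
top filter_cover 0.81 pump [-0.188  0.119] world [0.391 0.209]
top filter_cover 0.6 pump [0.096 0.003] world [0.635 0.024]
top filter_cover 0.59 pump [-0.009 -0.246] world [ 0.47 -0.19]
top filter_cover 0.57 pump [-0.025  0.256] world [0.584 0.3  ]
top marker_1 0.83 pump [-0.005 -0.135] world [ 0.503 -0.083]
top timer 0.64 pump [ 0.115 -0.134] world [ 0.619 -0.113]
scene push_face 0.81 pump [ 0.053 -0.001] world [0.593 0.032]
scene push_face 0.72 pump [-0.074 -0.229] world [ 0.411 -0.156]
scene push_face 0.59 pump [-0.189  0.155] world [0.4   0.244]
scene push_face 0.58 pump [-0.074  0.251] world [0.535 0.308]
scene filter_cover 0.97 pump [-0.06   0.284] world [0.557 0.335]
scene filter_cover 0.72 pump [-0.044 -0.218] world [ 0.443 -0.154]
scene filter_cover 0.66 pump [ 0.107 -0.003] world [0.645 0.016]
scene filter_cover 0.62 pump [-0.222  0.144] world [0.364 0.242]
scene filter_rear 0.69 pump [ 0.021 -0.001] world [0.562 0.039]
scene bottle_100 0.69 pump [-0.004  0.135] world [0.573 0.178]
scene marker_1 0.98 pump [-0.005 -0.138] world [ 0.502 -0.086]
scene marker_1 0.62 pump [ 0.145 -0.027] world [ 0.676 -0.018]
scene marker_1 0.56 pump [-0.029  0.032] world [0.522 0.084]
scene timer 0.95 pump [ 0.12  -0.144] world [ 0.621 -0.124]
scene timer 0.58 pump [ 0.001 -0.036] world [0.534 0.01 ]
```

View pics/end.png

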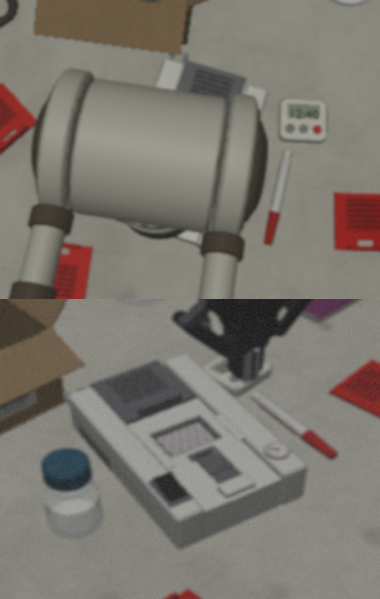

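The final view shows the cover flat on the rear deck and the whole pleated filter showing. The ridge face is at pump x ≈ 53 mm, which puts the cover at about 93 mm of travel. The tab is up and the bottle, pen and timer are in place, so I hand in.

```bash
python3 -c "
from workcell import env
print(env.sign_off())"
```

```text
the job is handed in; nothing more can be done
None
```

The job is done and handed in after about 13 s of the 38 s allowed; `env.sign_off()` gave no verdict.

- **Rocker:** I pressed the front half down with the closed fingertips. It stopped at z 70.1 mm with 19 N on the tool, against 70.5 mm for the off position.
- **Snap tab and cover:** I pressed the tab to its stop (tip at 56.7 mm, up to 20 N). I held it down while the cover started to move, then raised the tip to about 8 mm above the channel floor and pushed the cover straight back by its ridge.
- **Cover position:** The last scene picture shows the cover lying flat on the rear deck and the whole pleated filter uncovered. The network put the ridge face at pump x ≈ 53 mm, which means about 93 mm of travel. Its readings for the cover's origin were 96 and 107 mm, so they differ by up to 14 mm but all fall within the 66–120 mm allowed.
- **Other things:** The tab was clear of the tip and looked sprung back. The pen and timer measured within about 2 mm of where they started. The bottle matched within about 3 mm in the scene camera; the arm hid it from the top camera. The arm ended well clear above the pump.

Neither joint angle could be read directly: "off" rests on the press depth and force plus the pictures, and the tab's return on the pictures alone. The pump pose from the different views disagreed by 2–5 mm, partly from wrist lens distortion, so I relied on contact forces for the presses.

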